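# Wedge a bronze lever up under its height stop

## Task

The bronze lever has to stand at the height of the stop before it is welded. Sweep the two cut-off sprue cones off the steel plate into the scrap tray with the hand brush and stand the brush back on the mat beside the plate; then slide the steel wedge, thin end first and square to the lever, under the lever's free end until the lever has risen to the foot of the height stop and is nipped tight between wedge and stop, with a firm push but not forced. Do not touch the cones with the gripper, and leave the bottle and the tin alone.

Things in the scene. Friction and masses are not known exactly. Their poses are not given: they have to be found in the camera images.
- setup_plate: Dark steel set-up plate screwed to the bench, 176 (x) x 440 (y) x 12 mm. Origin: middle of its underside, so its top is 12 mm above. Its +y is the way the wedge is pushed; the lever's free end points to -y and ends at about y = +20 mm. The two cones stand in the lane between wedge and lever (about y = -80 to +20 mm).
- scrap_tray: Low sheet-metal tray fixed against the plate's +x edge, beside the lane, open towards the plate: floor 105 (x) x 135 (y) mm, 2 mm above the bench (10 mm below the plate's top), walls 22 mm high on the other three sides. Origin: under the middle of its floor, 141 mm (x) and -38 mm (y) from the plate's; axes as the plate.
- lever: Cast bronze lever, 0.95 kg, loose: flat arm 36 wide, 18 thick, and a hub whose 16 mm cross pin lies in two open-top blocks on the plate. Origin: on the pin axis, 29 mm above the plate's top; the arm runs along its own -y and ends, 165 mm from the pin, in a half-round nose. It droops 3 degrees on a fixed rest 55 mm from the pin: nose 11 mm above the plate; level, its underside is 20 mm above.
- lever_top (a point): Point on the lever's top face, 135 mm from the pin axis towards the nose (30 mm from the nose's end): it lies under the foot of the height stop and has to rise until it bears on it.
- height_stop: Steel arm clamped on a column (76 mm to the plate's +x side, top 70 mm above the bench); its round foot, 15 mm across, hangs over the lever. Origin: middle of the foot's underside, the height the lever's top must reach: set between 3 mm below and 2 mm above a level lever's top, 4 to 10 mm above the drooping lever. Pressed with over 30 N it counts as forced.
- wedge: Steel taper wedge, 0.5 kg, lying on the plate's -y end, its axes roughly the plate's: 76 wide (x), 110 long (y), 4 mm thick at the thin end (+y), 26 mm at the thick end (-y): it rises 1 in 5. Origin: middle of its underside. Wide to grasp; it slides on the plate when pushed. Friction about 0.6, so it stays where it is left, also under load.
- wedge_butt (a point): Middle of the wedge's upright thick end face (76 wide, 26 mm high), 13 mm above the plate, where it is pushed; axes as the wedge. Pushed there it slides at 2 to 4 N and takes some 4 to 9 N while the lever rises; the resistance climbs steeply past 10 N once the lever bears on the stop, and about 15 to 20 N of push makes it tight.
- brush_grip (a point): Middle of the grip of a wooden hand brush standing upright on the mat. Grip: rounded block 30 (x) x 56 (y) x 34 (z) mm, its middle 73 mm above the bristle tips. Head below it: 34 (x) x 74 (y) mm, from the bristle tips to 37 mm above them; a narrower neck between. 0.18 kg. Axes as the brush; z up.
- sprue_0_mid (a point): Middle (half-way up, 23 mm) of a cut-off bronze sprue cone standing on the plate, foot 44 mm in diameter, 46 mm high, 0.12 kg. Scrap.
- sprue_1_mid (a point): The same of the second sprue cone.
- bottle: White bottle with a blue cap, 47 mm in diameter, 84 mm high, standing beyond the brush. Leave alone. Origin: middle of its underside.
- tin: Round tin, 65 mm in diameter, 32 mm high, at the right. Leave alone. Origin: middle of its underside.
Things that resemble listed ones, but are neither listed nor needed, are in the scene too. Leave any red look-alike of the part that bears sprue_1_mid alone.

How it is judged:
By the outcome, as a careful person would: the job done as asked, in the order asked, and still so for the second after the job is handed in, with the robot touching nothing.
It also fails if it takes over 72 s, if anything falls off the work surface, if the arm or the gripper's body presses on something with over 40 N, if the wrist force passes 120 N, or if a joint passes its speed limit or range.

## Robot

A 7-joint arm with a two-finger parallel gripper is mounted at the origin on a cart in front of the work surface, level with it; the furniture and walls round the work are solid. World frame = base frame: x ahead of the robot, y to its left, z up, the work surface at z = 0. Lengths are in mm, angles in rad, forces in N, time in s.
With the tool pointing down it reaches from about 400 to 875 mm from the base axis. Payload 4.4 kg.
Tool frame: the origin (TCP) lies between the finger pads; the fingertips stand 22 mm ahead of it and the grasp point (between the pads) lies 3 mm ahead of it; z points along the fingers, y is the line along which they close (so a half turn about z gives the same grasp; the last joint's range is limited). The gripper opens to 85 mm and grips with 20 to 120 N. Pads are 22 mm wide; open, the fingers measure 114 mm over their backs; the gripper's body (76 mm by 85 mm) begins 54 mm behind the grasp point. The pads swing forward as they close: fully open they stand 13 mm farther back than shut.
Start: joints at [-1.191, 0.628, 0.038, 1.517, -0.027, 0.996, -0.02], TCP at [280.247, 586.497, 253.313] pointing down, gripper open.
Joint ranges: [-3.06, 3.06], [-0.37, 2.12], [-1.25, 1.32], [0.18, 2.47], [-1.1, 4.24], [0.23, 1.98], [-2.94, 2.94]. Speed limits (rad/s): [2.57, 2.57, 3.14, 3.14, 3.14, 3.14, 3.14].

## Interface

Orientations are given as [roll, pitch, yaw] about the fixed x, y, z axes, in that order (R = Rz(yaw) Ry(pitch) Rx(roll)).
In Python, from cell import ctrl gives the robot as it stands.
- The arm moves only by the tool step_arm, never from a script. Its argument "plan" is a list of rows, each an object of numbers: "dx", "dy", "dz": the shift along the tool's x, y, z scaled (see below); "ax", "ay", "az": the turn, a rotation vector about the tool's x, y, z scaled (see below); "gripper": the opening, from 0 (shut) to 1 (fully open). A call has 1 to 20 rows; each row shifts and turns the commanded pose from where the row before left it, along the tool's axes as they then stand; what a row does not reach is not made up. The controller multiplies each number of a shift by 0.3 m and each number of a turn by 90 degrees. A row lasts 1/8 s, in which the tool goes at most 62.5 mm and 10.7 degrees, less where a joint would pass 70% of its speed; a pose out of reach is approached as far as the arm can. A call with a number of a shift or a turn outside -1 to 1 is refused whole. A call with a gripper value outside its range is refused whole. The fingers move at their own pace and stop on an object; the grip force is fixed at half the most. Time passes only in rows, so rows that do not move let the fingers close. It gives the time, the measured TCP pose, the force, the opening and the grip force at its end, in the units of the state.
- ctrl.read_state(): the state, without advancing time (a new reading comes with each control period).
- ctrl.get_image(name): name is "scene" or "top"; returns a dict with "color" (400x640x3 uint8, red, green, blue), "range_z" (400x640 float32, mm along the optical axis (not along the pixel's ray), 0 where there is no reading), "fx", "fy", "cx", "cy" (pixels), "k1" (the pictures are not rectified: a ray, as slopes to the right and down, at radius r is drawn at 1 + k1 r^2 times it, then the intrinsics apply), "T" (4x4, takes a point from camera to world coordinates). Camera axes: x right, y down, z forward; pixel columns grow to the right and rows downward; lengths in mm; the calibration is good to about 2 mm. A picture is of the moment at which its call begins.
- ctrl.finish_job(): hands the job in; it is judged then, once.
The state is a dict: "clock": time; "qpos": joint angles; "qd": joint speeds; "tau": joint torques, N m; "eef_pos": TCP position; "tool_rot": TCP orientation; "force": force on the tool from outside, world axes, zero at the start; "torque": the same for the moment, N m; "width": finger opening in mm; "gripper_force": force on a finger pad.
Only numpy, scipy, OpenCV 4.12 (cv2) and the standard library are available. Lean on these libraries where they do the work, as an engineer would, in place of code of your own. Each camera call takes 0.05 s, during which the arm holds its last target. There are 200 camera calls.

## Working session

There is one attempt and no reset: what is moved stays moved. The work goes in short steps, Python scripts to look and compute and a tool call to move; the robot and the scene stay as the last step left them, time stands still between calls to the robot, and variables do not carry over. Pictures are saved under pics/ and viewed, at most 10 in all, crops included, and the job is handed in when it is done.

Besides the shell and the picture viewer there is one more tool, called after "Call:" by a JSON object that holds its "method" and its "body", one argument or row to a line. step_arm: Moves the arm, as the interface text tells. Shifts and turns lie within -1 to 1; 1 stands for 0.3 m of shift or 90 degrees of turn. Its arguments: {"type":"object","properties":{"plan":{"type":"array"}},"required":["plan"]}

```bash
mkdir -p pics; ls; cat > h.py <<'E'
import numpy as np, cv2
from cell import ctrl
def snap(n):
    im=ctrl.get_image(n); return im
def save(im,f): cv2.imwrite('pics/'+f,cv2.cvtColor(im['color'],cv2.COLOR_RGB2BGR))
def rays(im,px):
    K=np.array([[im['fx'],0,im['cx']],[0,im['fy'],im['cy']],[0,0,1.]])
    px=np.asarray(px,float).reshape(-1,2)
    d=np.stack([(px[:,0]-im['cx'])/im['fx'],(px[:,1]-im['cy'])/im['fy']],1)
    u=d.copy()
    for _ in range(20): u=d/(1+im['k1']*(u**2).sum(1,keepdims=True))
    return np.c_[u,np.ones(len(u))]
def onplane(im,px,z):
    r=rays(im,px); T=np.array(im['T']); w=r@T[:3,:3].T; o=T[:3,3]
    return o+w*((z-o[2])/w[:,2])[:,None]
def pts(im):
    h,w=im['range_z'].shape; g=np.mgrid[0:h,0:w]; px=np.stack([g[1].ravel(),g[0].ravel()],1)
    r=rays(im,px)*im['range_z'].reshape(-1,1); T=np.array(im['T'])
    return (r@T[:3,:3].T+T[:3,3]).reshape(h,w,3)
E
python3 - <<'E'
from h import *
s=ctrl.read_state(); print(s)
for n in('scene','top'):
    im=snap(n); save(im,n+'0.png'); print(n,np.round(im['T'],3).tolist(),im['fx'],im['cx'],im['cy'],im['k1']); np.save(n+'0.npy',im,allow_pickle=True)
E
```

```text
pics
{'clock': 0.0, 'qpos': array([-1.19075105,  0.6293476 ,  0.03843819,  1.51835088, -0.0270029 ,
        0.99628696, -0.01999584]), 'qd': array([ 3.71169584e-04,  3.83999133e-06, -7.47468420e-04,  1.28750888e-03,
       -9.55593261e-05, -2.05351035e-03, -2.36796495e-04]), 'tau': array([ 7.68371192e-04, -5.63412988e+01,  1.22617297e+00, -1.93456596e+01,
        1.08867983e-02,  1.03514155e-02, -3.29712202e-05]), 'eef_pos': array([280.01757471, 585.95938565, 252.39348955]), 'tool_rot': array([-3.13971782e+00,  1.97772726e-05,  2.69575340e+00]), 'force': array([-0.34810522, -0.57389414,  0.07283048]), 'torque': array([-0.01348324, -0.02063767, -0.00291886]), 'gripper_force': 0.0, 'width': 85.60581991091071}
scene [[0.708, -0.51, 0.489, 61.496], [-0.706, -0.492, 0.51, -688.778], [-0.02, -0.706, -0.708, 803.551], [0.0, 0.0, 0.0, 1.0]] 392.6049562101655 323.95550069733787 199.83337008897502 -0.09501046123855825
top [[0.023, -0.991, 0.133, 433.688], [-1.0, -0.023, 0.002, -168.563], [0.001, -0.133, -0.991, 1177.612], [0.0, 0.0, 0.0, 1.0]] 440.56684111540756 325.2935457638266 202.4983846745117 -0.02353319899903583
```

View pics/scene0.png

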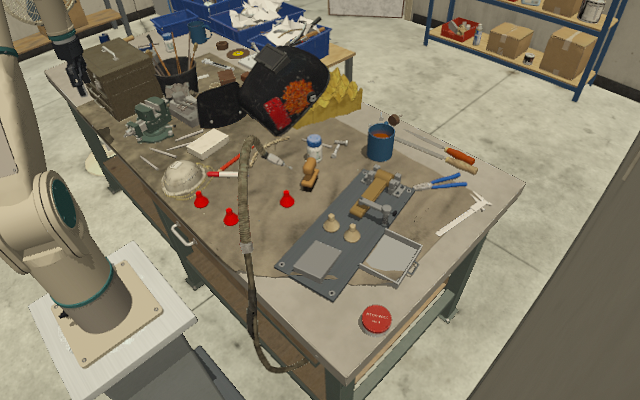

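View pics/top0.png

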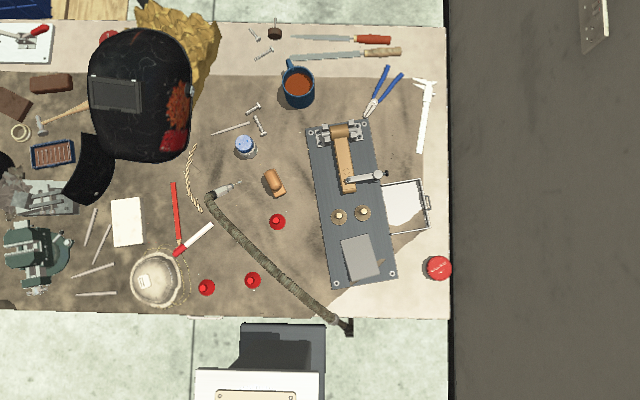

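The scene picture shows the cones at (331,223) and (352,233), the wedge at (318,258), the tray at (390,258) and the brush at (310,175). The top view shows the plate at about (350,205), the brush at (274,183), the bottle at (245,147) and the tin at (438,267). A hose runs from (210,195) to (345,325). Next I'll measure all of these.

```bash
python3 - <<'E'
from h import *
im=np.load('top0.npy',allow_pickle=True).item()
P=pts(im)
for n,p in dict(cone0=(340,216),cone1=(363,212),brush=(274,183),wedge=(360,257),plate=(325,200),plate2=(390,278),bench=(300,240),lever=(346,170),leverend=(346,188),stoparm=(365,178),tray=(400,215),hose1=(240,225),hose2=(290,285),hose3=(325,310),hoset=(210,195),tin=(438,267),bottle=(245,147),mug=(298,88),red=(277,221)).items():
    print(n,p,P[p[1],p[0]].round(0), onplane(im,p,12)[0].round(0)[:2])
c=im['color'][105:300,225:450]
cv2.imwrite('pics/crop1.png',cv2.resize(c[...,::-1],None,fx=3,fy=3,interpolation=cv2.INTER_CUBIC)[:600,:800])
E
```

```text
cone0 (340, 216) [ 550. -205.   60.] [ 555. -206.]
cone1 (363, 212) [ 562. -264.   57.] [ 567. -268.]
brush (274, 183) [ 434. -169. 1178.] [640. -28.]
wedge (360, 257) [ 448. -260.   28.] [ 448. -261.]
plate (325, 200) [ 597. -166.   13.] [ 597. -166.]
plate2 (390, 278) [ 396. -340.   14.] [ 395. -340.]
bench (300, 240) [ 489. -102.    5.] [ 489. -102.]
lever (346, 170) [ 673. -219.   44.] [ 680. -220.]
leverend (346, 188) [ 626. -220.   44.] [ 631. -221.]
stoparm (365, 178) [ 648. -266.   73.] [ 659. -272.]
tray (400, 215) [ 562. -367.    5.] [ 562. -366.]
hose1 (240, 225) [526.  60.   2.] [525.  58.]
hose2 (290, 285) [384. -98. 249.] [371. -80.]
hose3 (325, 310) [ 329. -172.  196.] [ 310. -172.]
hoset (210, 195) [593. 123.  86.] [603. 143.]
tin (438, 267) [ 427. -461.   34.] [ 427. -466.]
bottle (245, 147) [718.  41.  88.] [737.  55.]
mug (298, 88) [890. -87.  59.] [909. -83.]
red (277, 221) [535. -43.  47.] [538. -40.]
```

View pics/crop1.png

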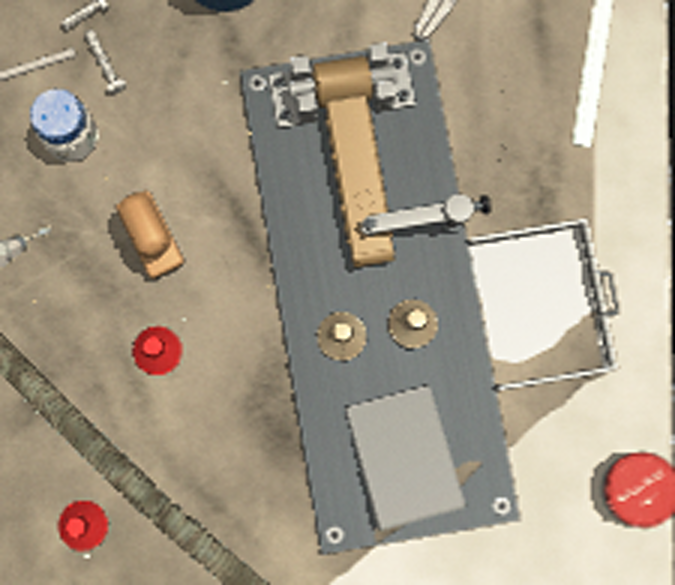

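```bash
cat > m.py <<'E'
from h import *
import sys
def meas(tag='0',load=True):
    ims={n:(np.load(f'{n}0.npy',allow_pickle=True).item() if load else snap(n)) for n in('top','scene')}
    return ims,{n:pts(i) for n,i in ims.items()}
def rect(q):
    (c,wh,a)=cv2.minAreaRect(q[:,:2].astype(np.float32)); return np.round(c,1),np.round(wh,1),round(a,1)
E
python3 - <<'E'
from m import *
ims,C=meas()
crop=lambda x,y:(225+x/3,105+y/3)
cs=[crop(*p) for p in[(241,72),(427,40),(518,520),(322,553)]]
q=onplane(ims['top'],cs,12); print('plate corners',q.round(1)[:,:2].tolist()); o=q.mean(0)
yv=(q[0]+q[1]-q[2]-q[3])/2; print('ctr',o,'len',np.linalg.norm(yv),'yaw of +y',np.degrees(np.arctan2(yv[1],yv[0])), 'wid',np.linalg.norm(q[0]-q[1]),np.linalg.norm(q[3]-q[2]))
w=onplane(ims['top'],[crop(*p) for p in[(348,406),(429,387)]],16); w2=onplane(ims['top'],[crop(*p) for p in[(464,508),(382,530)]],38)
print('wedge',w.round(1).tolist(),w2.round(1).tolist())
for n in C:
    P=C[n].reshape(-1,3)
    sel=lambda x0,x1,y0,y1,z0,z1:P[(P[:,0]>x0)&(P[:,0]<x1)&(P[:,1]>y0)&(P[:,1]<y1)&(P[:,2]>z0)&(P[:,2]<z1)]
    for k,b in dict(grip=(590,690,-70,10,70,100),brush=(590,690,-70,10,20,100),c0=(500,585,-232,-170,50,64),c0b=(500,585,-236,-170,20,64),c1=(510,600,-300,-240,50,64),c1b=(510,600,-300,-238,20,64),bench=(400,480,-60,-20,-10,20),stop=(600,680,-330,-200,60,90)).items():
        s=sel(*b)
        if len(s)>3: print(n,k,len(s),s.mean(0).round(1),rect(s),s[:,2].max().round(1))
    h=sel(250,700,-250,150,15,400)
    if n=='top':
        for y in range(-200,150,25):
            t=h[(abs(h[:,1]-y)<6)&(h[:,0]<600-0*y)&(h[:,0]<520-y*-.3 )&(h[:,2]>90)]
            if len(t): print('hose y',y,'x',t[:,0].mean().round(),'z',t[:,2].max().round())
E
```

```text
plate corners [[791.7, -107.3], [826.1, -276.4], [395.0, -360.3], [362.9, -190.2]]
ctr [ 593.92458848 -233.54515057   12.        ] len 437.98683527414283 yaw of +y 10.983849410224478 wid 172.56332284663574 173.1011217586608
wedge [[490.5, -210.2, 16.0], [508.8, -281.1, 16.0]] [[405.0, -309.9, 38.0], [384.9, -240.3, 38.0]]
top grip 246 [635.6 -33.2  87.4] (array([637. , -32.2]), array([56.5, 29.4]), 28.2) 95.7
top brush 367 [630.7 -36.6  70.9] (array([636.3, -32.9]), array([72.7, 33.9]), 27.3) 95.7
top c0 35 [ 552.5 -201.7   57.5] (array([ 553. , -201.8]), array([14.9, 14.9]), 65.4) 63.6
top c0b 196 [ 551.8 -202.    35.7] (array([ 552.7, -202.2]), array([40. , 39.7]), 0.8) 63.6
top c1 36 [ 564.5 -265.3   57.3] (array([ 564.7, -265.1]), array([16. , 14.6]), 68.0) 62.3
top c1b 197 [ 563.8 -263.9   35.5] (array([ 564.9, -265.4]), array([40.2, 39.9]), 0.3) 62.3
top bench 343 [449.  -41.9   1.8] (array([440.4, -40.1]), array([79.2, 39.9]), 0.2) 7.9
top stop 281 [ 652.8 -272.1   71.6] (array([ 654.5, -271.2]), array([ 23.1, 108.1]), 8.4) 82.1
hose y -200 x 303.0 z 159.0
hose y -175 x 318.0 
[... 349 characters left out ...]
.8, -32.6]), array([57.7, 28.3]), 23.1) 91.4
scene brush 364 [626.9 -39.8  58.5] (array([635.3, -31.5]), array([75.3, 33.7]), 28.2) 91.4
scene c0 32 [ 549.8 -202.3   54.8] (array([ 551.1, -201.7]), array([14.6, 15.7]), 72.0) 57.5
scene c0b 176 [ 545.2 -206.8   35.3] (array([ 547. , -206.7]), array([30.4, 39.6]), 59.9) 57.5
scene c1 31 [ 561.8 -265.4   54.9] (array([ 562.4, -264.2]), array([18.3, 12.7]), 41.7) 58.1
scene c1b 178 [ 557.1 -269.2   35.4] (array([ 559.2, -268.6]), array([28.8, 38.8]), 43.3) 58.1
scene bench 294 [440.8 -40.9  -0.7] (array([440. , -39.8]), array([40. , 79.4]), 89.2) 3.3
scene stop 265 [ 649.4 -275.9   68.4] (array([ 652.3, -272.5]), array([ 26.4, 106.1]), 6.8) 78.2
```

Call:
{"method": "step_arm", "body": {
  "plan": [
    {"dz":-0.03,"az":0.117,"gripper":1},
    {"dz":-0.03,"az":0.117,"gripper":1},
    {"dz":-0.03,"az":0.117,"gripper":1},
    {"dz":-0.03,"az":0.117,"gripper":1},
    {"dz":-0.03,"az":0.117,"gripper":1},
    {"dz":-0.03,"az":0.117,"gripper":1},
    {"dz":-0.03,"az":0.117,"gripper":1},
    {"dz":-0.03,"az":0.117,"gripper":1},
    {"dz":-0.03,"az":0.117,"gripper":1},
    {"dz":-0.03,"az":0.117,"gripper":1},
    {"dz":-0.03,"az":0.117,"gripper":1},
    {"dz":-0.03,"az":0.117,"gripper":1}
  ]
}}

```text
invalid input
```

Call:
{"method": "step_arm", "body": {
  "plan": [
    {"dx":0.005,"dy":0.148,"gripper":1},
    {"dx":0.005,"dy":0.148,"gripper":1},
    {"dx":0.005,"dy":0.148,"gripper":1},
    {"dx":0.005,"dy":0.148,"gripper":1},
    {"dx":0.005,"dy":0.148,"gripper":1},
    {"dx":0.005,"dy":0.148,"gripper":1},
    {"dx":0.005,"dy":0.148,"gripper":1},
    {"dx":0.005,"dy":0.148,"gripper":1},
    {"dx":0.005,"dy":0.148,"gripper":1},
    {"dx":0.005,"dy":0.148,"gripper":1},
    {"dx":0.005,"dy":0.148,"gripper":1},
    {"dx":0.005,"dy":0.148,"gripper":1},
    {"dx":0.005,"dy":0.148,"gripper":1},
    {"dx":0.005,"dy":0.148,"gripper":1},
    {"dx":0.005,"dy":0.148,"gripper":1},
    {"dx":0.005,"dy":0.148,"gripper":1},
    {"gripper":1},
    {"gripper":1}
  ]
}}

```text
invalid input
```

Call:
{"method": "step_arm", "body": {
  "plan": [
    {"dx":0,"dy":0,"dz":-0.03,"ax":0,"ay":0,"az":0.117,"gripper":1},
    {"dx":0,"dy":0,"dz":-0.03,"ax":0,"ay":0,"az":0.117,"gripper":1},
    {"dx":0,"dy":0,"dz":-0.03,"ax":0,"ay":0,"az":0.117,"gripper":1},
    {"dx":0,"dy":0,"dz":-0.03,"ax":0,"ay":0,"az":0.117,"gripper":1},
    {"dx":0,"dy":0,"dz":-0.03,"ax":0,"ay":0,"az":0.117,"gripper":1},
    {"dx":0,"dy":0,"dz":-0.03,"ax":0,"ay":0,"az":0.117,"gripper":1},
    {"dx":0,"dy":0,"dz":-0.03,"ax":0,"ay":0,"az":0.117,"gripper":1},
    {"dx":0,"dy":0,"dz":-0.03,"ax":0,"ay":0,"az":0.117,"gripper":1},
    {"dx":0,"dy":0,"dz":-0.03,"ax":0,"ay":0,"az":0.117,"gripper":1},
    {"dx":0,"dy":0,"dz":-0.03,"ax":0,"ay":0,"az":0.117,"gripper":1},
    {"dx":0,"dy":0,"dz":-0.03,"ax":0,"ay":0,"az":0.117,"gripper":1},
    {"dx":0,"dy":0,"dz":-0.03,"ax":0,"ay":0,"az":0.117,"gripper":1}
  ]
}}

```text
clock: 1.6
eef_pos: [280.0, 586.3, 361.0]
tool_rot: [3.141, 0.001, 0.484]
force: [0.7, -0.4, -0.6]
width: 85.3
gripper_force: 0.0
```

Call:
{"method": "step_arm", "body": {
  "plan": [
    {"dx":0.005,"dy":0.148,"dz":0,"ax":0,"ay":0,"az":0,"gripper":1},
    {"dx":0.005,"dy":0.148,"dz":0,"ax":0,"ay":0,"az":0,"gripper":1},
    {"dx":0.005,"dy":0.148,"dz":0,"ax":0,"ay":0,"az":0,"gripper":1},
    {"dx":0.005,"dy":0.148,"dz":0,"ax":0,"ay":0,"az":0,"gripper":1},
    {"dx":0.005,"dy":0.148,"dz":0,"ax":0,"ay":0,"az":0,"gripper":1},
    {"dx":0.005,"dy":0.148,"dz":0,"ax":0,"ay":0,"az":0,"gripper":1},
    {"dx":0.005,"dy":0.148,"dz":0,"ax":0,"ay":0,"az":0,"gripper":1},
    {"dx":0.005,"dy":0.148,"dz":0,"ax":0,"ay":0,"az":0,"gripper":1},
    {"dx":0.005,"dy":0.148,"dz":0,"ax":0,"ay":0,"az":0,"gripper":1},
    {"dx":0.005,"dy":0.148,"dz":0,"ax":0,"ay":0,"az":0,"gripper":1},
    {"dx":0.005,"dy":0.148,"dz":0,"ax":0,"ay":0,"az":0,"gripper":1},
    {"dx":0.005,"dy":0.148,"dz":0,"ax":0,"ay":0,"az":0,"gripper":1},
    {"dx":0.005,"dy":0.148,"dz":0,"ax":0,"ay":0,"az":0,"gripper":1},
    {"dx":0.005,"dy":0.148,"dz":0,"ax":0,"ay":0,"az":0,"gripper":1},
    {"dx":0.005,"dy":0.148,"dz":0,"ax":0,"ay":0,"az":0,"gripper":1},
    {"dx":0.005,"dy":0.148,"dz":0,"ax":0,"ay":0,"az":0,"gripper":1},
    {"dx":0,"dy":0,"dz":0,"ax":0,"ay":0,"az":0,"gripper":1},
    {"dx":0,"dy":0,"dz":0,"ax":0,"ay":0,"az":0,"gripper":1}
  ]
}}

```text
clock: 3.85
eef_pos: [635.6, -28.1, 360.7]
tool_rot: [-3.14, 0.001, 0.491]
force: [0.8, 0.7, -0.1]
width: 85.0
gripper_force: 0.0
```

Call:
{"method": "step_arm", "body": {
  "plan": [
    {"dx":-0.005,"dy":0.012,"dz":0.1,"ax":0,"ay":0,"az":0,"gripper":1},
    {"dx":0,"dy":0,"dz":0.12,"ax":0,"ay":0,"az":0,"gripper":1},
    {"dx":0,"dy":0,"dz":0.12,"ax":0,"ay":0,"az":0,"gripper":1},
    {"dx":0,"dy":0,"dz":0.12,"ax":0,"ay":0,"az":0,"gripper":1},
    {"dx":0,"dy":0,"dz":0.12,"ax":0,"ay":0,"az":0,"gripper":1},
    {"dx":0,"dy":0,"dz":0.12,"ax":0,"ay":0,"az":0,"gripper":1},
    {"dx":0,"dy":0,"dz":0.1,"ax":0,"ay":0,"az":0,"gripper":1},
    {"dx":0,"dy":0,"dz":0.1,"ax":0,"ay":0,"az":0,"gripper":1},
    {"dx":0,"dy":0,"dz":0.07,"ax":0,"ay":0,"az":0,"gripper":1},
    {"dx":0,"dy":0,"dz":0,"ax":0,"ay":0,"az":0,"gripper":0},
    {"dx":0,"dy":0,"dz":0,"ax":0,"ay":0,"az":0,"gripper":0},
    {"dx":0,"dy":0,"dz":0,"ax":0,"ay":0,"az":0,"gripper":0},
    {"dx":0,"dy":0,"dz":0,"ax":0,"ay":0,"az":0,"gripper":0},
    {"dx":0,"dy":0,"dz":0,"ax":0,"ay":0,"az":0,"gripper":0},
    {"dx":0,"dy":0,"dz":0,"ax":0,"ay":0,"az":0,"gripper":0}
  ]
}}

```text
clock: 5.72
eef_pos: [637.2, -32.7, 71.6]
tool_rot: [3.141, -0.002, 0.49]
force: [-0.5, 1.0, 6.7]
width: 29.3
gripper_force: 59.5
```

Call:
{"method": "step_arm", "body": {
  "plan": [
    {"dx":0,"dy":0,"dz":-0.1,"ax":0,"ay":0,"az":0,"gripper":0},
    {"dx":0,"dy":0,"dz":-0.13,"ax":0,"ay":0,"az":0,"gripper":0},
    {"dx":0,"dy":0,"dz":-0.1,"ax":0,"ay":0,"az":0,"gripper":0},
    {"dx":0,"dy":0,"dz":0,"ax":0,"ay":0,"az":0.095,"gripper":0},
    {"dx":0,"dy":0,"dz":0,"ax":0,"ay":0,"az":0.095,"gripper":0},
    {"dx":-0.098,"dy":0.074,"dz":0,"ax":0,"ay":0,"az":0,"gripper":0},
    {"dx":-0.098,"dy":0.074,"dz":0,"ax":0,"ay":0,"az":0,"gripper":0},
    {"dx":-0.098,"dy":0.074,"dz":0,"ax":0,"ay":0,"az":0,"gripper":0},
    {"dx":-0.098,"dy":0.074,"dz":0,"ax":0,"ay":0,"az":0,"gripper":0},
    {"dx":0,"dy":0,"dz":0,"ax":0,"ay":0,"az":0,"gripper":0},
    {"dx":0,"dy":0,"dz":0,"ax":0,"ay":0,"az":0,"gripper":0}
  ]
}}

```text
clock: 7.1
eef_pos: [538.2, -141.9, 169.3]
tool_rot: [-3.141, -0.001, 0.192]
force: [0.2, -0.2, -1.8]
width: 29.2
gripper_force: 59.7
```

```bash
python3 - <<'E'
from h import *
ims={n:snap(n) for n in('top','scene')}
save(ims['scene'],'s1.png')
c=ims['scene']['color'][110:310,230:450]
cv2.imwrite('pics/crop2.png',cv2.resize(c[...,::-1],None,fx=3,fy=3,interpolation=cv2.INTER_CUBIC))
E
```

```text
(no output)
```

View pics/crop2.png

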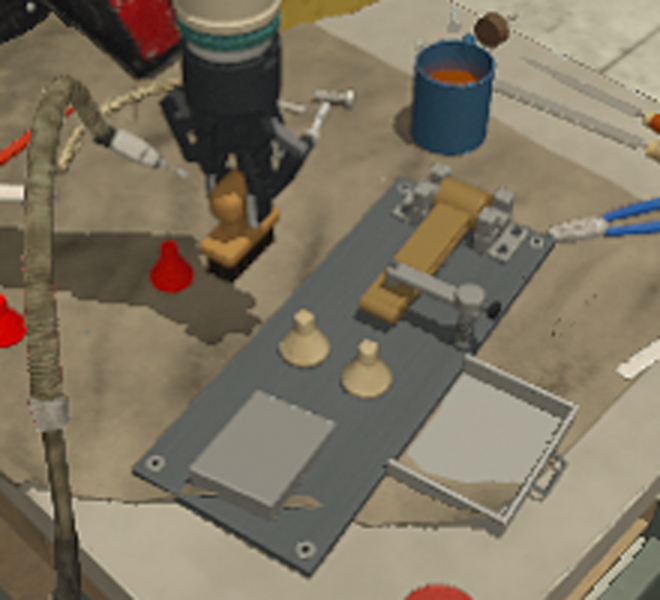

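The brush is held upright with its head squared to the plate. The cones stand at (304,345) and (366,372) in the crop, and the tray is clear. I'll lower the brush and sweep.

Call:
{"method": "step_arm", "body": {
  "plan": [
    {"dx":0,"dy":0,"dz":0.1,"ax":0,"ay":0,"az":0,"gripper":0},
    {"dx":0,"dy":0,"dz":0.1,"ax":0,"ay":0,"az":0,"gripper":0},
    {"dx":0,"dy":0,"dz":0.08,"ax":0,"ay":0,"az":0,"gripper":0},
    {"dx":0,"dy":0,"dz":0,"ax":0,"ay":0,"az":0,"gripper":0},
    {"dx":0,"dy":0,"dz":0,"ax":0,"ay":0,"az":0,"gripper":0}
  ]
}}

```text
clock: 7.82
eef_pos: [538.4, -142.0, 85.3]
tool_rot: [3.141, -0.0, 0.193]
force: [-0.0, -0.2, -1.6]
width: 29.2
gripper_force: 59.3
```

Call:
{"method": "step_arm", "body": {
  "plan": [
    {"dx":0,"dy":0.03,"dz":0,"ax":0,"ay":0,"az":0,"gripper":0},
    {"dx":0,"dy":0.05,"dz":0,"ax":0,"ay":0,"az":0,"gripper":0},
    {"dx":0,"dy":0.05,"dz":0,"ax":0,"ay":0,"az":0,"gripper":0},
    {"dx":0,"dy":0.05,"dz":0,"ax":0,"ay":0,"az":0,"gripper":0},
    {"dx":0,"dy":0.05,"dz":0,"ax":0,"ay":0,"az":0,"gripper":0},
    {"dx":0,"dy":0.05,"dz":0,"ax":0,"ay":0,"az":0,"gripper":0},
    {"dx":0,"dy":0.05,"dz":0,"ax":0,"ay":0,"az":0,"gripper":0},
    {"dx":0,"dy":0,"dz":0,"ax":0,"ay":0,"az":0,"gripper":0}
  ]
}}

```text
clock: 8.82
eef_pos: [556.8, -242.5, 85.5]
tool_rot: [3.138, -0.0, 0.19]
force: [0.6, -0.3, -0.8]
width: 29.5
gripper_force: 59.7
```

```bash
python3 - <<'E'
from h import *
im=snap('scene')
c=im['color'][110:310,230:450]
cv2.imwrite('pics/crop3.png',cv2.resize(c[...,::-1],None,fx=3,fy=3,interpolation=cv2.INTER_CUBIC))
E
```

```text
(no output)
```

View pics/crop3.png

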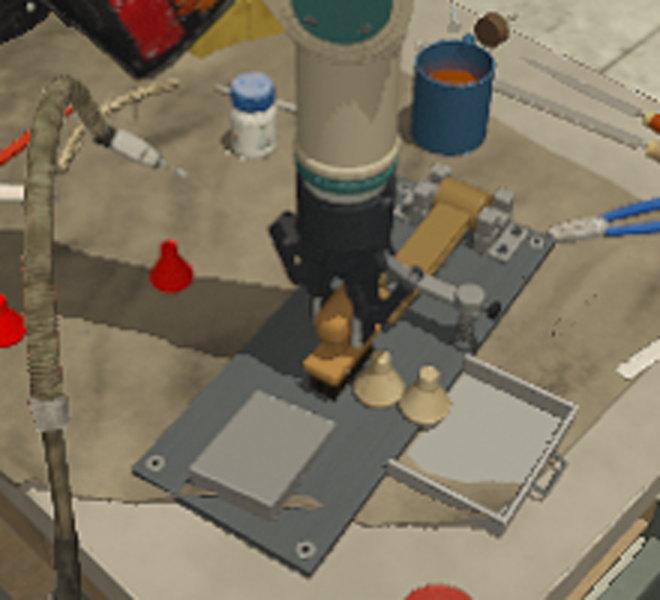

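Both cones are standing in front of the brush, at (380,380) and (425,395), and moving towards the tray. I'll continue the sweep.

Call:
{"method": "step_arm", "body": {
  "plan": [
    {"dx":0,"dy":0.04,"dz":0,"ax":0,"ay":0,"az":0,"gripper":0},
    {"dx":0,"dy":0.05,"dz":0,"ax":0,"ay":0,"az":0,"gripper":0},
    {"dx":0,"dy":0.05,"dz":0,"ax":0,"ay":0,"az":0,"gripper":0},
    {"dx":0,"dy":0.05,"dz":0,"ax":0,"ay":0,"az":0,"gripper":0},
    {"dx":0,"dy":0.05,"dz":0,"ax":0,"ay":0,"az":0,"gripper":0},
    {"dx":0,"dy":0.03,"dz":0,"ax":0,"ay":0,"az":0,"gripper":0},
    {"dx":0,"dy":0,"dz":0,"ax":0,"ay":0,"az":0,"gripper":0},
    {"dx":0,"dy":0,"dz":0,"ax":0,"ay":0,"az":0,"gripper":0}
  ]
}}

```text
clock: 9.88
eef_pos: [572.3, -318.9, 85.2]
tool_rot: [3.141, -0.0, 0.192]
force: [-0.0, 0.5, -2.5]
width: 29.6
gripper_force: 59.9
```

```bash
python3 - <<'E'
from h import *
im=snap('scene')
c=im['color'][110:310,230:450]
cv2.imwrite('pics/crop4.png',cv2.resize(c[...,::-1],None,fx=3,fy=3,interpolation=cv2.INTER_CUBIC))
E
```

```text
(no output)
```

View pics/crop4.png

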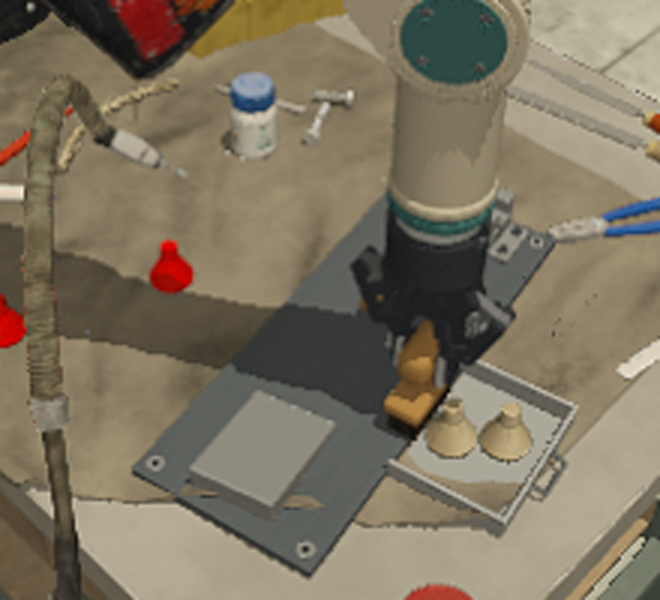

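Both cones stand in the tray, at (452,430) and (506,435). Next I'll put the brush back on the mat.

Call:
{"method": "step_arm", "body": {
  "plan": [
    {"dx":0,"dy":-0.03,"dz":-0.02,"ax":0,"ay":0,"az":0,"gripper":0},
    {"dx":0,"dy":0,"dz":-0.12,"ax":0,"ay":0,"az":0,"gripper":0},
    {"dx":0,"dy":0,"dz":-0.12,"ax":0,"ay":0,"az":0,"gripper":0},
    {"dx":0,"dy":0,"dz":-0.12,"ax":0,"ay":0,"az":0,"gripper":0},
    {"dx":0.049,"dy":-0.108,"dz":0,"ax":0,"ay":0,"az":0,"gripper":0},
    {"dx":0.049,"dy":-0.108,"dz":0,"ax":0,"ay":0,"az":0,"gripper":0},
    {"dx":0.049,"dy":-0.108,"dz":0,"ax":0,"ay":0,"az":0,"gripper":0},
    {"dx":0.049,"dy":-0.108,"dz":0,"ax":0,"ay":0,"az":0,"gripper":0},
    {"dx":0.049,"dy":-0.108,"dz":0,"ax":0,"ay":0,"az":0,"gripper":0},
    {"dx":0.049,"dy":-0.108,"dz":0,"ax":0,"ay":0,"az":0,"gripper":0},
    {"dx":0.049,"dy":-0.108,"dz":0,"ax":0,"ay":0,"az":0,"gripper":0},
    {"dx":0.049,"dy":-0.108,"dz":0,"ax":0,"ay":0,"az":0,"gripper":0},
    {"dx":0,"dy":0,"dz":0.1,"ax":0,"ay":0,"az":0,"gripper":0},
    {"dx":0,"dy":0,"dz":0.1,"ax":0,"ay":0,"az":0,"gripper":0},
    {"dx":0,"dy":0,"dz":0.1,"ax":0,"ay":0,"az":0,"gripper":0},
    {"dx":0,"dy":0,"dz":0.05,"ax":0,"ay":0,"az":0,"gripper":0},
    {"dx":0,"dy":0,"dz":0,"ax":0,"ay":0,"az":0,"gripper":0},
    {"dx":0,"dy":0,"dz":0,"ax":0,"ay":0,"az":0,"gripper":0}
  ]
}}

```text
clock: 12.18
eef_pos: [637.3, -33.5, 95.6]
tool_rot: [3.141, -0.002, 0.192]
force: [-0.1, -0.7, -1.0]
width: 28.9
gripper_force: 60.0
```

Call:
{"method": "step_arm", "body": {
  "plan": [
    {"dx":0,"dy":0,"dz":0.04,"ax":0,"ay":0,"az":0,"gripper":0},
    {"dx":0,"dy":0,"dz":0.033,"ax":0,"ay":0,"az":0,"gripper":0},
    {"dx":0,"dy":0,"dz":0.006,"ax":0,"ay":0,"az":0,"gripper":0},
    {"dx":0,"dy":0,"dz":0,"ax":0,"ay":0,"az":0,"gripper":0}
  ]
}}

```text
clock: 12.68
eef_pos: [636.6, -33.2, 70.8]
tool_rot: [-3.141, -0.0, 0.192]
force: [0.3, 0.7, 3.5]
width: 29.3
gripper_force: 60.4
```

Call:
{"method": "step_arm", "body": {
  "plan": [
    {"dx":0,"dy":0,"dz":0,"ax":0,"ay":0,"az":0,"gripper":1},
    {"dx":0,"dy":0,"dz":0,"ax":0,"ay":0,"az":0,"gripper":1},
    {"dx":0,"dy":0,"dz":0,"ax":0,"ay":0,"az":0,"gripper":1},
    {"dx":0,"dy":0,"dz":0,"ax":0,"ay":0,"az":0,"gripper":1},
    {"dx":0,"dy":0,"dz":-0.03,"ax":0,"ay":0,"az":0,"gripper":1},
    {"dx":0,"dy":0,"dz":-0.1,"ax":0,"ay":0,"az":0,"gripper":1},
    {"dx":0,"dy":0,"dz":-0.15,"ax":0,"ay":0,"az":0,"gripper":1},
    {"dx":0,"dy":0,"dz":-0.15,"ax":0,"ay":0,"az":0,"gripper":1},
    {"dx":0,"dy":0,"dz":-0.15,"ax":0,"ay":0,"az":0,"gripper":1},
    {"dx":0,"dy":0,"dz":-0.15,"ax":0,"ay":0,"az":0,"gripper":1},
    {"dx":0,"dy":0,"dz":-0.14,"ax":0,"ay":0,"az":0,"gripper":0.47},
    {"dx":0,"dy":0,"dz":0,"ax":0,"ay":0,"az":0,"gripper":0.47},
    {"dx":0,"dy":0,"dz":0,"ax":0,"ay":0,"az":0,"gripper":0.47}
  ]
}}

```text
clock: 14.3
eef_pos: [636.0, -33.1, 331.4]
tool_rot: [-3.141, 0.0, 0.192]
force: [0.4, 0.6, -0.8]
width: 40.4
gripper_force: 0.0
```

```bash
cat > pf.py <<'E'
from h import *
O=np.array([593.5,-233.5]);PY=np.array([.9817,.1906]);PX=np.array([.1906,-.9817])
def toP(w): d=np.asarray(w)[...,:2]-O; return np.stack([d@PX,d@PY],-1)
E
python3 - <<'E'
from pf import *
im=snap('top'); s=snap('scene')
# scene 3/4 sized comparison
c=im['color'][105:300,225:450]; cv2.imwrite('pics/crop5.png',cv2.resize(c[...,::-1],None,fx=3,fy=3,interpolation=cv2.INTER_CUBIC))
for n,i in(('top',im),('scene',s)):
    P=pts(i); p=P.reshape(-1,3); L=toP(p)
    m=(L[:,0]>-60)&(L[:,0]<60)&(L[:,1]>-215)&(L[:,1]<-60)&(p[:,2]>22)&(p[:,2]<60)
    q=L[m]; r=cv2.minAreaRect(q.astype(np.float32)); print(n,'wedge (z>22)',np.round(r[0],1),np.round(r[1],1),round(r[2],1), 'pts',m.sum())
    for y in (40,60,80,100,120,140):
        t=L[(abs(L[:,1]-y)<6)&(abs(L[:,0])<40)&(p[:,2]>30)&(p[:,2]<58)]
        if len(t): print(' lever y',y,'x',np.percentile(t[:,0],[2,98]).round(1))
    t=(abs(L[:,0])<30)&(p[:,2]>25)&(p[:,2]<56)&(L[:,1]>-30)&(L[:,1]<100); print(' lever nose y',np.percentile(L[t][:,1],1).round(1),'brush',)
    b=p[(abs(p[:,0]-637)<60)&(abs(p[:,1]+33)<50)&(p[:,2]>20)&(p[:,2]<100)]
    if len(b): print(' brush',b[:,2].max().round(1),cv2.minAreaRect(b[:,:2].astype(np.float32)))
    h=p[(p[:,0]>250)&(p[:,0]<345)&(p[:,1]<-140)&(p[:,1]>-400)&(p[:,2]>-20)&(p[:,2]<300)]
    for y in range(-300,-140,20):
        t=h[(abs(h[:,1]-y)<6)&(h[:,2]>25)]
        if len(t): print(' hose',y,t[:,0].min().round(),t[:,0].max().round(),t[:,2].max().round())
E
```

```text
top wedge (z>22) [  -0.2 -148.9] [ 80.5 106.3] 5.6 pts 970
 lever y 40 x [-18.1  17.5]
 lever y 60 x [-18.9  17.5]
 lever y 80 x [-18.4  19.2]
 lever y 100 x [-19.1  19.1]
 lever y 120 x [-19.1  18.6]
 lever y 140 x [-18.7  19.6]
 lever nose y 22.5 brush
 brush 96.5 ((636.22119140625, -34.028350830078125), (71.92111206054688, 34.16667556762695), 10.883708000183105)
 hose -220 263.0 289.0 85.0
 hose -200 283.0 317.0 158.0
 hose -180 294.0 331.0 193.0
 hose -160 310.0 343.0 218.0
scene wedge (z>22) [  -1.8 -163.3] [75.8 86. ] 6.4 pts 788
 lever y 40 x [-15.8  19.7]
 lever y 60 x [-16.9  18.9]
 lever y 80 x [-16.   16.5]
 lever y 100 x [-17.5  18.7]
 lever y 120 x [-17.9  17.9]
 lever y 140 x [-17.   18.6]
 lever nose y 19.9 brush
 brush 91.9 ((634.5524291992188, -33.85478973388672), (77.4756851196289, 34.497867584228516), 8.404699325561523)
 hose -220 261.0 292.0 91.0
 hose -200 281.0 317.0 159.0
 hose -180 291.0 332.0 189.0
 hose -160 310.0 345.0 219.0
```

View pics/crop5.png

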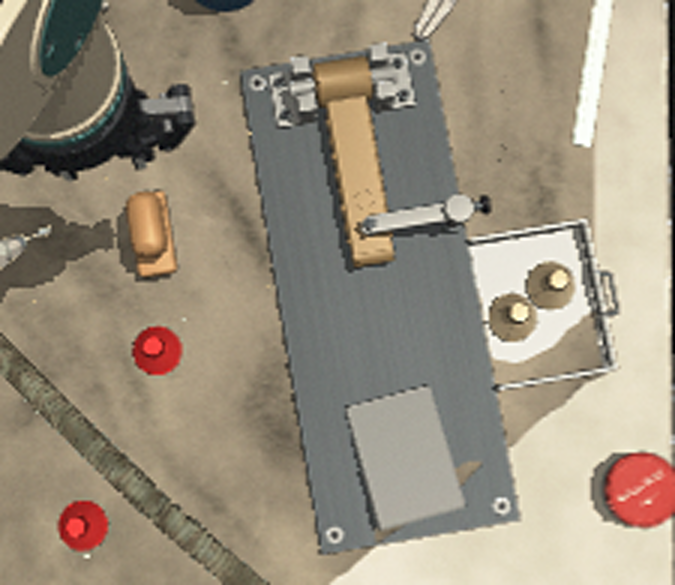

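The brush stands at (152,233) on the mat, both cones are in the tray at (513,315) and (550,285), and the wedge lies at (405,458), turned about 5.5° from the plate. Now I'll move behind its butt with the fingers part open, so the two contacts square it as it is pushed.

Call:
{"method": "step_arm", "body": {
  "plan": [
    {"dx":-0.12,"dy":0.07,"dz":0,"ax":0,"ay":0,"az":0,"gripper":0.47},
    {"dx":-0.12,"dy":0.07,"dz":0,"ax":0,"ay":0,"az":0,"gripper":0.47},
    {"dx":-0.12,"dy":0.07,"dz":0,"ax":0,"ay":0,"az":0,"gripper":0.47},
    {"dx":-0.12,"dy":0.07,"dz":0,"ax":0,"ay":0,"az":0,"gripper":0.47},
    {"dx":-0.12,"dy":0.07,"dz":0.08,"ax":0,"ay":0,"az":0,"gripper":0.47},
    {"dx":-0.12,"dy":0.07,"dz":0.08,"ax":0,"ay":0,"az":0,"gripper":0.47},
    {"dx":-0.12,"dy":0.07,"dz":0.08,"ax":0,"ay":0,"az":0,"gripper":0.47},
    {"dx":-0.12,"dy":0.07,"dz":0.08,"ax":0,"ay":0,"az":0,"gripper":0.47},
    {"dx":-0.12,"dy":0.07,"dz":0.08,"ax":0,"ay":0,"az":0,"gripper":0.47},
    {"dx":0,"dy":0,"dz":0.08,"ax":0,"ay":0,"az":0,"gripper":0.47},
    {"dx":0,"dy":0,"dz":0,"ax":0,"ay":0,"az":0,"gripper":0.47},
    {"dx":0,"dy":0,"dz":0,"ax":0,"ay":0,"az":0,"gripper":0.47}
  ]
}}

```text
clock: 15.9
eef_pos: [354.8, -280.6, 187.8]
tool_rot: [3.142, 0.0, 0.193]
force: [0.8, 0.1, 0.1]
width: 40.4
gripper_force: 0.0
```

Call:
{"method": "step_arm", "body": {
  "plan": [
    {"dx":0,"dy":0,"dz":0.12,"ax":0,"ay":0,"az":0,"gripper":0.47},
    {"dx":0,"dy":0,"dz":0.12,"ax":0,"ay":0,"az":0,"gripper":0.47},
    {"dx":0,"dy":0,"dz":0.12,"ax":0,"ay":0,"az":0,"gripper":0.47},
    {"dx":0,"dy":0,"dz":0.09,"ax":0,"ay":0,"az":0,"gripper":0.47},
    {"dx":0,"dy":0,"dz":0.05,"ax":0,"ay":0,"az":0,"gripper":0.47},
    {"dx":0,"dy":0,"dz":0,"ax":0,"ay":0,"az":0,"gripper":0.47},
    {"dx":0,"dy":0,"dz":0,"ax":0,"ay":0,"az":0,"gripper":0.47}
  ]
}}

```text
clock: 16.77
eef_pos: [355.3, -280.9, 38.4]
tool_rot: [3.14, -0.001, 0.193]
force: [0.6, -0.1, 0.5]
width: 40.3
gripper_force: 0.0
```

Call:
{"method": "step_arm", "body": {
  "plan": [
    {"dx":0.025,"dy":0,"dz":0,"ax":0,"ay":0,"az":0,"gripper":0.47},
    {"dx":0.025,"dy":0,"dz":0,"ax":0,"ay":0,"az":0,"gripper":0.47},
    {"dx":0.025,"dy":0,"dz":0,"ax":0,"ay":0,"az":0,"gripper":0.47},
    {"dx":0.02,"dy":0,"dz":0,"ax":0,"ay":0,"az":0,"gripper":0.47},
    {"dx":0.02,"dy":0,"dz":0,"ax":0,"ay":0,"az":0,"gripper":0.47},
    {"dx":0.02,"dy":0,"dz":0,"ax":0,"ay":0,"az":0,"gripper":0.47},
    {"dx":0.02,"dy":0,"dz":0,"ax":0,"ay":0,"az":0,"gripper":0.47},
    {"dx":0.02,"dy":0,"dz":0,"ax":0,"ay":0,"az":0,"gripper":0.47},
    {"dx":0.02,"dy":0,"dz":0,"ax":0,"ay":0,"az":0,"gripper":0.47},
    {"dx":0.02,"dy":0,"dz":0,"ax":0,"ay":0,"az":0,"gripper":0.47},
    {"dx":0.02,"dy":0,"dz":0,"ax":0,"ay":0,"az":0,"gripper":0.47},
    {"dx":0.02,"dy":0,"dz":0,"ax":0,"ay":0,"az":0,"gripper":0.47},
    {"dx":0.02,"dy":0,"dz":0,"ax":0,"ay":0,"az":0,"gripper":0.47}
  ]
}}

```text
clock: 18.4
eef_pos: [435.9, -264.7, 37.5]
tool_rot: [-3.141, 0.0, 0.192]
force: [-2.2, -1.1, -1.5]
width: 40.1
gripper_force: 1.2
```

```bash
cat > w.py <<'E'
from pf import *
st=ctrl.read_state(); print('tcp P',toP(st['eef_pos']).round(1),'F along',(st['force'][:2]@PY).round(1),st['force'].round(1))
im=snap('top'); P=pts(im); c=cv2.cvtColor(im['color'],cv2.COLOR_RGB2HSV)
p=P.reshape(-1,3); L=toP(p)
ty=toP(st['eef_pos'])[1]
m=(abs(L[:,0])<60)&(L[:,1]>ty+16)&(L[:,1]<ty+90)&(p[:,2]>24)&(p[:,2]<46)&(L[:,1]<15)
q=L[m]
e=[]
for k in range(8):
    y=ty+20+7*k
    t=q[abs(q[:,1]-y)<4]
    if len(t)>8: e.append((y,*np.percentile(t[:,0],[2,98])))
e=np.array(e); print(e.round(1))
print('yaw deg from edges',np.degrees(np.arctan(-np.polyfit(e[:,0],e[:,1],1)[0])).round(1),np.degrees(np.arctan(-np.polyfit(e[:,0],e[:,2],1)[0])).round(1))
cc=im['color'][105:300,225:450]; cv2.imwrite('pics/last.png',cv2.resize(cc[...,::-1],None,fx=3,fy=3,interpolation=cv2.INTER_CUBIC))
E
python3 w.py
```

```text
tcp P [   0.6 -160.6] F along -2.3 [-2.2 -1.1 -1.5]
[[-105.6  -33.7   20.5]
 [ -98.6  -32.8   37.3]
 [ -91.6  -32.5   39.9]]
yaw deg from edges -4.7 -54.2
```

Call:
{"method": "step_arm", "body": {
  "plan": [
    {"dx":0.02,"dy":0,"dz":0,"ax":0,"ay":0,"az":0,"gripper":0.47},
    {"dx":0.02,"dy":0,"dz":0,"ax":0,"ay":0,"az":0,"gripper":0.47},
    {"dx":0.02,"dy":0,"dz":0,"ax":0,"ay":0,"az":0,"gripper":0.47},
    {"dx":0.02,"dy":0,"dz":0,"ax":0,"ay":0,"az":0,"gripper":0.47},
    {"dx":0.02,"dy":0,"dz":0,"ax":0,"ay":0,"az":0,"gripper":0.47},
    {"dx":0.02,"dy":0,"dz":0,"ax":0,"ay":0,"az":0,"gripper":0.47},
    {"dx":0.02,"dy":0,"dz":0,"ax":0,"ay":0,"az":0,"gripper":0.47},
    {"dx":0.02,"dy":0,"dz":0,"ax":0,"ay":0,"az":0,"gripper":0.47},
    {"dx":0.02,"dy":0,"dz":0,"ax":0,"ay":0,"az":0,"gripper":0.47}
  ]
}}

```text
clock: 19.58
eef_pos: [488.7, -254.6, 37.6]
tool_rot: [-3.141, 0.0, 0.192]
force: [-4.6, -0.5, 0.6]
width: 40.1
gripper_force: 2.1
```

```bash
cat >> w.py <<'E'
im=snap('scene'); cc=im['color'][160:290,270:430]; cv2.imwrite('pics/last_s.png',cv2.resize(cc[...,::-1],None,fx=4.5,fy=4.5,interpolation=cv2.INTER_CUBIC))
E
python3 w.py
```

```text
tcp P [   0.7 -106.9] F along -4.6 [-4.6 -0.5  0.6]
[]Traceback (most recent call last):
  File "w.py", line 14, in <module>
    print('yaw deg from edges',np.degrees(np.arctan(-np.polyfit(e[:,0],e[:,1],1)[0])).round(1),np.degrees(np.arctan(-np.polyfit(e[:,0],e[:,2],1)[0])).round(1))
                                                                ~^^^^^
IndexError: too many indices for array: array is 1-dimensional, but 2 were indexed
```

```bash
cat > v.py <<'E'
from pf import *
im=snap('scene'); cc=im['color'][160:290,270:430]; cv2.imwrite('pics/v1.png',cv2.resize(cc[...,::-1],None,fx=4.5,fy=4.5,interpolation=cv2.INTER_CUBIC))
E
python3 v.py
```

```text
(no output)
```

View pics/v1.png

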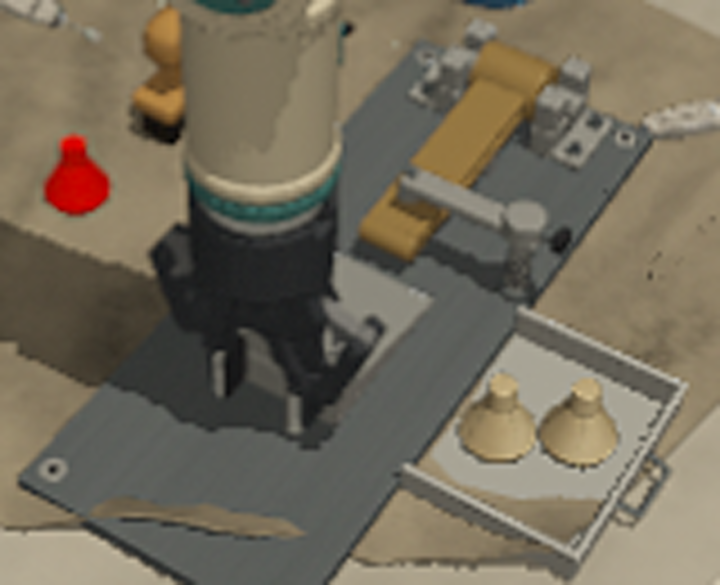

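The wedge sits square in the lane, with its right edge running (340,415)–(432,297), parallel to the plate edge, and its thin end just at the lever nose (395,250). I'll go on in smaller steps and watch the force.

Call:
{"method": "step_arm", "body": {
  "plan": [
    {"dx":0.015,"dy":0,"dz":0,"ax":0,"ay":0,"az":0,"gripper":0.47},
    {"dx":0.015,"dy":0,"dz":0,"ax":0,"ay":0,"az":0,"gripper":0.47},
    {"dx":0.015,"dy":0,"dz":0,"ax":0,"ay":0,"az":0,"gripper":0.47},
    {"dx":0.015,"dy":0,"dz":0,"ax":0,"ay":0,"az":0,"gripper":0.47},
    {"dx":0.015,"dy":0,"dz":0,"ax":0,"ay":0,"az":0,"gripper":0.47},
    {"dx":0.015,"dy":0,"dz":0,"ax":0,"ay":0,"az":0,"gripper":0.47},
    {"dx":0.015,"dy":0,"dz":0,"ax":0,"ay":0,"az":0,"gripper":0.47},
    {"dx":0.015,"dy":0,"dz":0,"ax":0,"ay":0,"az":0,"gripper":0.47}
  ]
}}

```text
clock: 20.68
eef_pos: [523.7, -247.9, 37.6]
tool_rot: [-3.141, 0.001, 0.192]
force: [-5.5, -1.8, 3.8]
width: 40.1
gripper_force: 2.6
```

Call:
{"method": "step_arm", "body": {
  "plan": [
    {"dx":0.01,"dy":0,"dz":0,"ax":0,"ay":0,"az":0,"gripper":0.47},
    {"dx":0.01,"dy":0,"dz":0,"ax":0,"ay":0,"az":0,"gripper":0.47},
    {"dx":0.01,"dy":0,"dz":0,"ax":0,"ay":0,"az":0,"gripper":0.47},
    {"dx":0.01,"dy":0,"dz":0,"ax":0,"ay":0,"az":0,"gripper":0.47}
  ]
}}

```text
clock: 21.18
eef_pos: [535.3, -245.6, 37.6]
tool_rot: [-3.141, 0.001, 0.192]
force: [-5.0, -0.5, 2.9]
width: 39.9
gripper_force: 2.7
```

Call:
{"method": "step_arm", "body": {
  "plan": [
    {"dx":0.01,"dy":0,"dz":0,"ax":0,"ay":0,"az":0,"gripper":0.47},
    {"dx":0.01,"dy":0,"dz":0,"ax":0,"ay":0,"az":0,"gripper":0.47},
    {"dx":0.01,"dy":0,"dz":0,"ax":0,"ay":0,"az":0,"gripper":0.47},
    {"dx":0.01,"dy":0,"dz":0,"ax":0,"ay":0,"az":0,"gripper":0.47}
  ]
}}

```text
clock: 21.68
eef_pos: [543.6, -244.1, 37.6]
tool_rot: [-3.14, 0.006, 0.19]
force: [-12.7, -1.8, 7.5]
width: 40.3
gripper_force: 6.3
```

```bash
cat > l.py <<'E'
from pf import *
st=ctrl.read_state(); print('tcp P',toP(st['eef_pos']).round(1),'F',(st['force'][:2]@PY).round(1))
for n in('top','scene'):
    im=snap(n); p=pts(im).reshape(-1,3); L=toP(p)
    o=[]
    for y in(30,70,90,110,130):
        t=p[(abs(L[:,1]-y)<6)&(abs(L[:,0])<12)&(p[:,2]>35)&(p[:,2]<62)]
        o.append((y,len(t),np.median(t[:,2]).round(1) if len(t) else 0))
    s=p[(abs(L[:,1]-50)<7)&(L[:,0]>22)&(L[:,0]<60)&(p[:,2]>60)]
    print(n,'lever z at y',o,'stop arm',np.median(s[:,2]).round(1) if len(s) else 0)
E
python3 l.py; sed 's/snap(n)/np.load(f"{n}0.npy",allow_pickle=True).item()/' l.py | python3 -
```

```text
tcp P [  0.9 -51. ] F -12.8
top lever z at y [(30, 0, 0), (70, 39, np.float64(45.0)), (90, 43, np.float64(46.6)), (110, 43, np.float64(47.0)), (130, 37, np.float64(48.5))] stop arm 0
scene lever z at y [(30, 16, np.float64(41.1)), (70, 0, 0), (90, 27, np.float64(43.9)), (110, 26, np.float64(44.4)), (130, 27, np.float64(45.9))] stop arm 66.7
tcp P [  0.9 -50.3] F -11.6
top lever z at y [(30, 43, np.float64(41.8)), (70, 39, np.float64(44.7)), (90, 42, np.float64(45.7)), (110, 41, np.float64(46.5)), (130, 41, np.float64(48.1))] stop arm 68.8
scene lever z at y [(30, 32, np.float64(39.3)), (70, 0, 0), (90, 28, np.float64(43.6)), (110, 25, np.float64(44.6)), (130, 25, np.float64(45.4))] stop arm 66.8
```

Call:
{"method": "step_arm", "body": {
  "plan": [
    {"dx":0,"dy":0,"dz":0,"ax":0,"ay":0,"az":0,"gripper":0.47},
    {"dx":0,"dy":0,"dz":0,"ax":0,"ay":0,"az":0,"gripper":0.47}
  ]
}}

```text
clock: 22.02
eef_pos: [544.3, -244.0, 37.6]
tool_rot: [-3.14, 0.005, 0.191]
force: [-11.0, -1.8, 5.7]
width: 40.2
gripper_force: 5.6
```

```bash
python3 l.py; python3 - <<'E'
from pf import *
print(ctrl.read_state()['torque'])
E
```

```text
tcp P [  0.9 -50.3] F -11.1
top lever z at y [(30, 0, 0), (70, 41, np.float64(45.1)), (90, 41, np.float64(45.2)), (110, 43, np.float64(47.4)), (130, 43, np.float64(48.6))] stop arm 0
scene lever z at y [(30, 15, np.float64(40.3)), (70, 0, 0), (90, 26, np.float64(44.3)), (110, 28, np.float64(45.1)), (130, 23, np.float64(46.3))] stop arm 66.8
[-0.40240905  2.15989356  0.0041486 ]
```

Call:
{"method": "step_arm", "body": {
  "plan": [
    {"dx":0.005,"dy":0,"dz":0,"ax":0,"ay":0,"az":0,"gripper":0.47},
    {"dx":0.005,"dy":0,"dz":-0.002,"ax":0,"ay":0,"az":0,"gripper":0.47},
    {"dx":0,"dy":0,"dz":0,"ax":0,"ay":0,"az":0,"gripper":0.47}
  ]
}}

```text
clock: 22.5
eef_pos: [549.2, -242.7, 37.7]
tool_rot: [-3.141, 0.002, 0.191]
force: [-5.8, -2.0, 0.1]
width: 39.9
gripper_force: 3.0
```

Call:
{"method": "step_arm", "body": {
  "plan": [
    {"dx":0.005,"dy":0,"dz":0,"ax":0,"ay":0,"az":0,"gripper":0.47},
    {"dx":0.005,"dy":0,"dz":0,"ax":0,"ay":0,"az":0,"gripper":0.47},
    {"dx":0.005,"dy":0,"dz":0,"ax":0,"ay":0,"az":0,"gripper":0.47},
    {"dx":0,"dy":0,"dz":0,"ax":0,"ay":0,"az":0,"gripper":0.47}
  ]
}}

```text
clock: 23.0
eef_pos: [552.8, -241.9, 37.7]
tool_rot: [-3.14, 0.003, 0.191]
force: [-8.0, -1.6, 0.3]
width: 40.1
gripper_force: 3.9
```

Call:
{"method": "step_arm", "body": {
  "plan": [
    {"dx":0.005,"dy":0,"dz":0,"ax":0,"ay":0,"az":0,"gripper":0.47},
    {"dx":0.005,"dy":0,"dz":0,"ax":0,"ay":0,"az":0,"gripper":0.47},
    {"dx":0,"dy":0,"dz":0,"ax":0,"ay":0,"az":0,"gripper":0.47}
  ]
}}

```text
clock: 23.38
eef_pos: [555.7, -241.4, 37.7]
tool_rot: [-3.14, 0.004, 0.191]
force: [-7.2, -1.5, 1.5]
width: 40.1
gripper_force: 3.9
```

```bash
python3 l.py
```

```text
tcp P [  0.5 -38.6] F -7.3
top lever z at y [(30, 0, 0), (70, 17, np.float64(47.6)), (90, 43, np.float64(47.6)), (110, 42, np.float64(47.7)), (130, 41, np.float64(49.1))] stop arm 0
scene lever z at y [(30, 2, np.float64(42.4)), (70, 0, 0), (90, 25, np.float64(45.3)), (110, 25, np.float64(45.5)), (130, 24, np.float64(46.5))] stop arm 66.7
```

Call:
{"method": "step_arm", "body": {
  "plan": [
    {"dx":0.005,"dy":0,"dz":0,"ax":0,"ay":0,"az":0,"gripper":0.47},
    {"dx":0.005,"dy":0,"dz":0,"ax":0,"ay":0,"az":0,"gripper":0.47},
    {"dx":0.005,"dy":0,"dz":0,"ax":0,"ay":0,"az":0,"gripper":0.47},
    {"dx":0,"dy":0,"dz":0,"ax":0,"ay":0,"az":0,"gripper":0.47}
  ]
}}

```text
clock: 23.98
eef_pos: [560.1, -240.5, 37.7]
tool_rot: [-3.14, 0.004, 0.191]
force: [-7.5, -1.3, 1.8]
width: 40.4
gripper_force: 4.0
```

Call:
{"method": "step_arm", "body": {
  "plan": [
    {"dx":0.005,"dy":0,"dz":0,"ax":0,"ay":0,"az":0,"gripper":0.47},
    {"dx":0.005,"dy":0,"dz":0,"ax":0,"ay":0,"az":0,"gripper":0.47},
    {"dx":0,"dy":0,"dz":0,"ax":0,"ay":0,"az":0,"gripper":0.47}
  ]
}}

```text
clock: 24.35
eef_pos: [563.0, -239.9, 37.7]
tool_rot: [-3.14, 0.004, 0.191]
force: [-8.2, -2.6, 2.2]
width: 40.0
gripper_force: 4.0
```

Call:
{"method": "step_arm", "body": {
  "plan": [
    {"dx":0.005,"dy":0,"dz":0,"ax":0,"ay":0,"az":0,"gripper":0.47},
    {"dx":0.005,"dy":0,"dz":0,"ax":0,"ay":0,"az":0,"gripper":0.47},
    {"dx":0,"dy":0,"dz":0,"ax":0,"ay":0,"az":0,"gripper":0.47}
  ]
}}

```text
clock: 24.72
eef_pos: [566.0, -239.3, 37.7]
tool_rot: [-3.14, 0.004, 0.191]
force: [-7.3, -2.3, 2.3]
width: 40.1
gripper_force: 4.0
```

```bash
python3 l.py
```

```text
tcp P [  0.5 -28.2] F -7.6
top lever z at y [(30, 0, 0), (70, 0, 0), (90, 35, np.float64(49.3)), (110, 44, np.float64(48.8)), (130, 41, np.float64(49.8))] stop arm 0
scene lever z at y [(30, 0, 0), (70, 3, np.float64(48.1)), (90, 29, np.float64(46.4)), (110, 25, np.float64(47.1)), (130, 22, np.float64(47.6))] stop arm 66.9
```

Call:
{"method": "step_arm", "body": {
  "plan": [
    {"dx":0.005,"dy":0,"dz":0,"ax":0,"ay":0,"az":0,"gripper":0.47},
    {"dx":0.005,"dy":0,"dz":0,"ax":0,"ay":0,"az":0,"gripper":0.47},
    {"dx":0,"dy":0,"dz":0,"ax":0,"ay":0,"az":0,"gripper":0.47}
  ]
}}

```text
clock: 25.2
eef_pos: [568.9, -238.8, 37.7]
tool_rot: [-3.14, 0.004, 0.191]
force: [-7.6, -1.7, 1.3]
width: 40.5
gripper_force: 4.0
```

Call:
{"method": "step_arm", "body": {
  "plan": [
    {"dx":0.005,"dy":0,"dz":0,"ax":0,"ay":0,"az":0,"gripper":0.47},
    {"dx":0.005,"dy":0,"dz":0,"ax":0,"ay":0,"az":0,"gripper":0.47},
    {"dx":0,"dy":0,"dz":0,"ax":0,"ay":0,"az":0,"gripper":0.47}
  ]
}}

```text
clock: 25.58
eef_pos: [571.8, -238.3, 37.7]
tool_rot: [-3.14, 0.004, 0.191]
force: [-7.5, -1.3, 1.9]
width: 40.5
gripper_force: 4.0
```

Call:
{"method": "step_arm", "body": {
  "plan": [
    {"dx":0.005,"dy":0,"dz":0,"ax":0,"ay":0,"az":0,"gripper":0.47},
    {"dx":0.005,"dy":0,"dz":0,"ax":0,"ay":0,"az":0,"gripper":0.47},
    {"dx":0,"dy":0,"dz":0,"ax":0,"ay":0,"az":0,"gripper":0.47}
  ]
}}

```text
clock: 25.95
eef_pos: [574.7, -237.7, 37.7]
tool_rot: [-3.14, 0.004, 0.191]
force: [-8.1, -1.2, 1.2]
width: 40.1
gripper_force: 4.0
```

Call:
{"method": "step_arm", "body": {
  "plan": [
    {"dx":0.005,"dy":0,"dz":0,"ax":0,"ay":0,"az":0,"gripper":0.47},
    {"dx":0.005,"dy":0,"dz":0,"ax":0,"ay":0,"az":0,"gripper":0.47},
    {"dx":0,"dy":0,"dz":0,"ax":0,"ay":0,"az":0,"gripper":0.47}
  ]
}}

```text
clock: 26.32
eef_pos: [577.7, -237.1, 37.7]
tool_rot: [-3.14, 0.004, 0.191]
force: [-7.6, -1.7, 2.2]
width: 40.2
gripper_force: 4.0
```

```bash
python3 l.py
```

```text
tcp P [  0.5 -16.2] F -7.8
top lever z at y [(30, 0, 0), (70, 0, 0), (90, 0, 0), (110, 39, np.float64(50.5)), (130, 43, np.float64(50.7))] stop arm 0
scene lever z at y [(30, 1, np.float64(47.0)), (70, 4, np.float64(49.5)), (90, 27, np.float64(48.5)), (110, 28, np.float64(47.6)), (130, 21, np.float64(48.3))] stop arm 66.8
```

Call:
{"method": "step_arm", "body": {
  "plan": [
    {"dx":0.005,"dy":0,"dz":0,"ax":0,"ay":0,"az":0,"gripper":0.47},
    {"dx":0.005,"dy":0,"dz":0,"ax":0,"ay":0,"az":0,"gripper":0.47},
    {"dx":0,"dy":0,"dz":0,"ax":0,"ay":0,"az":0,"gripper":0.47}
  ]
}}

```text
clock: 26.8
eef_pos: [580.6, -236.6, 37.7]
tool_rot: [-3.14, 0.004, 0.191]
force: [-7.9, -0.8, 2.3]
width: 39.8
gripper_force: 4.0
```

Call:
{"method": "step_arm", "body": {
  "plan": [
    {"dx":0.005,"dy":0,"dz":0,"ax":0,"ay":0,"az":0,"gripper":0.47},
    {"dx":0.005,"dy":0,"dz":0,"ax":0,"ay":0,"az":0,"gripper":0.47},
    {"dx":0,"dy":0,"dz":0,"ax":0,"ay":0,"az":0,"gripper":0.47}
  ]
}}

```text
clock: 27.18
eef_pos: [583.2, -236.0, 37.7]
tool_rot: [-3.14, 0.004, 0.191]
force: [-8.0, -1.6, 3.1]
width: 40.1
gripper_force: 4.4
```

Call:
{"method": "step_arm", "body": {
  "plan": [
    {"dx":0.005,"dy":0,"dz":0,"ax":0,"ay":0,"az":0,"gripper":0.47},
    {"dx":0,"dy":0,"dz":0,"ax":0,"ay":0,"az":0,"gripper":0.47}
  ]
}}

```text
clock: 27.42
eef_pos: [583.3, -236.1, 37.7]
tool_rot: [-3.139, 0.006, 0.191]
force: [-10.6, -1.9, 4.9]
width: 40.3
gripper_force: 5.9
```

Call:
{"method": "step_arm", "body": {
  "plan": [
    {"dx":0.005,"dy":0,"dz":0,"ax":0,"ay":0,"az":0,"gripper":0.47},
    {"dx":0,"dy":0,"dz":0,"ax":0,"ay":0,"az":0,"gripper":0.47},
    {"dx":0,"dy":0,"dz":0,"ax":0,"ay":0,"az":0,"gripper":0.47}
  ]
}}

```text
clock: 27.8
eef_pos: [583.4, -236.0, 37.7]
tool_rot: [-3.139, 0.009, 0.19]
force: [-13.3, -1.7, 7.7]
width: 40.0
gripper_force: 7.2
```

Call:
{"method": "step_arm", "body": {
  "plan": [
    {"dx":0.003,"dy":0,"dz":-0.003,"ax":0,"ay":0,"az":0,"gripper":0.47},
    {"dx":0,"dy":0,"dz":0,"ax":0,"ay":0,"az":0,"gripper":0.47},
    {"dx":0,"dy":0,"dz":0,"ax":0,"ay":0,"az":0,"gripper":0.47}
  ]
}}

```text
clock: 28.18
eef_pos: [583.6, -235.9, 37.8]
tool_rot: [-3.139, 0.01, 0.19]
force: [-13.8, -2.9, 2.8]
width: 40.3
gripper_force: 7.2
```

Call:
{"method": "step_arm", "body": {
  "plan": [
    {"dx":0.005,"dy":0,"dz":-0.001,"ax":0,"ay":0,"az":0,"gripper":0.47},
    {"dx":0,"dy":0,"dz":0,"ax":0,"ay":0,"az":0,"gripper":0.47},
    {"dx":0,"dy":0,"dz":0,"ax":0,"ay":0,"az":0,"gripper":0.47}
  ]
}}

```text
clock: 28.55
eef_pos: [583.7, -235.9, 37.8]
tool_rot: [-3.138, 0.012, 0.19]
force: [-16.8, -2.9, 1.5]
width: 40.0
gripper_force: 8.4
```

That is a firm push of 17 N, with the wedge no longer advancing. I'll back off.

Call:
{"method": "step_arm", "body": {
  "plan": [
    {"dx":-0.01,"dy":0,"dz":0,"ax":0,"ay":0,"az":0,"gripper":0.47},
    {"dx":-0.02,"dy":0,"dz":0,"ax":0,"ay":0,"az":0,"gripper":0.47},
    {"dx":-0.06,"dy":0,"dz":0,"ax":0,"ay":0,"az":0,"gripper":0.47},
    {"dx":-0.1,"dy":0,"dz":-0.05,"ax":0,"ay":0,"az":0,"gripper":0.47},
    {"dx":-0.12,"dy":0,"dz":-0.12,"ax":0,"ay":0,"az":0,"gripper":0.47},
    {"dx":-0.12,"dy":0,"dz":-0.15,"ax":0,"ay":0,"az":0,"gripper":0.47},
    {"dx":-0.1,"dy":0,"dz":-0.15,"ax":0,"ay":0,"az":0,"gripper":0.47},
    {"dx":0,"dy":0,"dz":-0.15,"ax":0,"ay":0,"az":0,"gripper":0.47},
    {"dx":0,"dy":0,"dz":-0.15,"ax":0,"ay":0,"az":0,"gripper":0.47},
    {"dx":0,"dy":0,"dz":0,"ax":0,"ay":0,"az":0,"gripper":0.47}
  ]
}}

```text
clock: 29.8
eef_pos: [438.3, -266.3, 274.3]
tool_rot: [3.136, -0.009, 0.194]
force: [-0.2, -1.2, -1.1]
width: 40.3
gripper_force: 0.0
```

```bash
python3 l.py; python3 - <<'E'
from pf import *
im=snap('top')
c=im['color'][130:260,300:440]; cv2.imwrite('pics/f.png',cv2.resize(c[...,::-1],None,fx=4.5,fy=4.5,interpolation=cv2.INTER_CUBIC))
for n in('top','scene'):
    p=pts(snap(n)).reshape(-1,3); L=toP(p)
    m=(abs(L[:,0])<60)&(L[:,1]>-20)&(L[:,1]<20)&(p[:,2]>24)&(p[:,2]<42); q=L[m]
    e=np.array([(y,*np.percentile(q[abs(q[:,1]-y)<3][:,0],[3,97])) for y in(0,6,12,18)])
    print(n,e.round(1).tolist(),'butt y left/right',[np.percentile(q[abs(q[:,0]-x)<6][:,1],2).round(1) for x in(-28,0,28)])
E
```

```text
tcp P [   2.6 -158.6] F -0.4
top lever z at y [(30, 44, np.float64(50.9)), (70, 41, np.float64(50.9)), (90, 43, np.float64(51.4)), (110, 41, np.float64(50.7)), (130, 40, np.float64(51.2))] stop arm 69.3
scene lever z at y [(30, 32, np.float64(48.1)), (70, 5, np.float64(49.5)), (90, 25, np.float64(48.6)), (110, 26, np.float64(49.6)), (130, 28, np.float64(49.1))] stop arm 66.4
top [[0.0, -31.9, 35.9], [6.0, -33.7, 37.9], [12.0, -32.7, 37.5], [18.0, -32.6, 38.1]] butt y left/right [np.float64(1.6), np.float64(1.6), np.float64(1.8)]
scene [[0.0, -33.1, 37.6], [6.0, -34.0, 39.2], [12.0, -33.3, 39.1], [18.0, -32.6, 39.6]] butt y left/right [np.float64(-1.1), np.float64(-1.4), np.float64(-0.7)]
```

View pics/f.png

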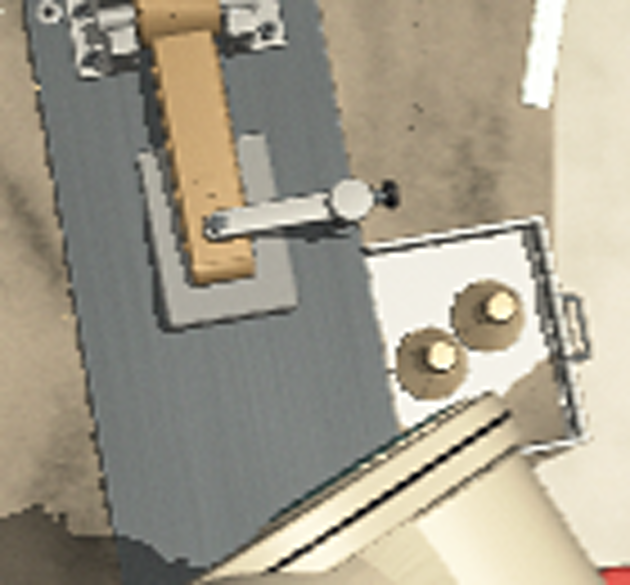

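The wedge lies square under the lever, with its butt at (230,318) and offset about 2–3 mm sideways. The lever is up level under the stop foot at (215,228), and both cones are in the tray. The arm is clear, so I'm handing in.

```bash
python3 -c "
from cell import ctrl
print(ctrl.finish_job())"
```

```text
the job is handed in; nothing more can be done
None
```

I handed the job in at about 30 s: both cones are in the tray, the brush is standing back on the mat, and the wedge sits square under the lever, pushed home at about 17 N and holding it level under the height stop. The judge's result was not shown.

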